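# Take the lens off the parts camera and put it away

### The arm

A 6-joint arm with a two-finger parallel gripper is mounted at the origin on the work surface. World frame = base frame: x ahead of the robot, y to its left, z up, the work surface at z = 0. Lengths are in m, angles in rad, forces in N, time in s.
With the tool pointing down it reaches from about 0.325 to 1 m from the base axis. Payload 5.1 kg.
Tool frame: the origin (TCP) lies at the very end of the fingers, on their centre line; the grasp point (between the pads) lies 19 mm behind it; x points along the fingers, z is the direction in which the jaws open and shut, and the axes are right-handed (so a half turn about x gives the same grasp; the last joint's range is limited). The gripper opens to 85 mm and grips with 20 to 120 N. Pads are 22 mm wide; open, the fingers measure 114 mm over their backs; the gripper's body (76 mm by 85 mm) begins 54 mm behind the grasp point. The pads swing forward as they close: fully open they stand 13 mm farther back than shut.
Start: joints at [-1.225, 0.124, 1.65, -0, 1.367, -0.083], TCP at [0.27, -0.591, 0.231] pointing down, gripper open.
Joint ranges: [-2.61, 2.61], [-1.02, 2.33], [0.03, 2.71], [-1.35, 4.49], [0.32, 2.68], [-2.91, 2.91]. Speed limits (rad/s): [2.57, 2.57, 3.14, 3.14, 3.14, 3.14].

### API

Orientations are given as [roll, pitch, yaw] about the fixed x, y, z axes, in that order (R = Rz(yaw) Ry(pitch) Rx(roll)).
In Python, from workcell import * gives the robot as it stands. The module is installed in compiled form; this text tells all that it offers.
- The arm moves only by the tool carry_out, never from a script. Its argument "commands" is a list of rows, each an object of numbers: "x", "y", "z": the shift along the tool's x, y, z normalised to -1 to 1, where 1 is 1 m; "wx", "wy", "wz": the turn, a rotation vector about the tool's x, y, z normalised to -1 to 1, where 1 is 180 degrees; "jaw": the finger opening in mm, from 0 to 85.4. A call has 1 to 20 rows; each row is the pose to reach, as a shift and turn from the pose measured when the call began, along the tool's axes at that moment, turning the shorter way round; what a row does not reach only later rows make up. A row lasts 1/12 s, in which the tool goes at most 41.7 mm and 7.16 degrees, less where a joint would pass 70% of its speed; a pose out of reach is approached as far as the arm can. A call with a number of a shift or a turn outside -1 to 1 is refused whole. A call with a gripper value outside its range is refused whole. The fingers move at their own pace and stop on an object; "grip_force" is the grip in N (left out, the last holds). Time passes only in rows, so rows that repeat a pose let the fingers close. It gives the time, the measured TCP pose, the force and the opening at its end, in the units of the state.
- read_state(): the state, without advancing time (a new reading comes with each control period).
- get_image(name): name is "side" or "top"; returns (picture, depth): 384x512x3 uint8, red, green, blue; 384x512 float32, m along the optical axis (not along the pixel's ray), 0 where there is no reading.
- get_calibration(name): a dict with "fx", "fy", "cx", "cy" (pixels), "R" (3x3) and "t" (3): a world point X has camera coordinates R X + t. Camera axes: x right, y down, z forward; pixel columns grow to the right and rows downward; lengths in m; the calibration is good to about 2 mm. A picture is of the moment at which its call begins. get_calibration takes no time and is no camera call.
- hand_in(): hands the job in, once; it reports no verdict.
Trained networks look in the newest picture that a camera, given by its name, has taken for a name from the list of things; names that differ only in an ending like _2 or _b are one class to them, and where a whole thing is asked for, a point or a joint stands for the part that bears it (a point fixed in the world has none). Each returns a list of dicts, best first, with "confidence" (0 to 1); they miss things now and then, are a little off and sometimes report something else, mostly with a low value. They report only what shows in the picture. A call takes as long as a camera call.
- outline_of(thing, camera): "mask" (384x512 bool, what is visible of it) and "xy" ([column, row] in pixels, amid what is visible of it).
- mark_of(thing, camera): "xy" ([column, row] in pixels: a listed point, or the origin of a listed thing).
The state is a dict: "time": time; "joint_pos": joint angles; "joint_vel": joint speeds; "joint_torque": joint torques, N m; "eef_pos": TCP position; "eef_rot": TCP orientation; "force": force on the tool from outside, world axes, zero at the start; "moment": the same for the moment, N m; "width": finger opening in m.
Only numpy, scipy, OpenCV 4.12 (cv2) and the standard library are available. Lean on these libraries where they do the work, as an engineer would, in place of code of your own. Each camera call takes 0.05 s, during which the arm holds its last target. There are 200 camera calls.

### The job

Take the lens off the inspection camera: push its red release button fully down, turn the lens anticlockwise (seen from above) about a quarter turn until you feel it meet its stop, ease off the stop a touch, and lift it straight off. Then set the lens down gently, upright and fully home, in the round nest of the blue tray and let go of it. Never force or yank anything (about 40 N breaks the mount), and leave everything else on the bench alone.

Things in the scene. Friction and masses are not known exactly. Their poses are not given: they have to be found in the camera images.
- camera: Fixed grey inspection camera lying on its back, lens mount facing up. Body 130 x 104 x 60 mm high. Origin on the table, under the axis of the mount (10 mm from the box's centre); z up; its x axis points towards the side of the red release button.
- mount (a point): Foot of the lens mount: on its axis, on the camera's top face, 60 mm above the table. Around it stands a steel collar 66 mm across and 13 mm high, with two claws inside that hold the lens's lugs. Beside the lens's ear, on its clockwise side, a steel post 21 mm high keeps the lens from turning clockwise.
- release_top (a point): Centre of the top of the red round release button (18 mm across) beside the lens: 58 mm from the mount's axis, 13 degrees anticlockwise from the camera's x axis, 88 mm above the table when up. It moves straight down with the button.
- release (a joint): Travel of the release button in m: 0 up (lens locked by a brass pin that the button carries), 0.006 fully down on a hard stop. It slides stiffly (about 3 N) and stays where it is pushed; it does not spring back. The lens can turn once it is past 0.0045.
- lens: Loose round black lens with an orange ring, 0.2 to 0.4 kg, 62 mm tall. Origin at the centre of its underside, z up along its axis, x towards its orange ear. Flange 66 mm across from 14 to 18 mm up; below it a spigot 36 mm across with two lugs 54 mm across. Locked: origin about 62 mm above the table on the mount's axis, x axis within 5 degrees of the camera's.
- lens_grip (a point): Point on the lens axis 45 mm above its underside, mid-height of the barrel to grip, which is 56 mm across from 18 to 62 mm above the underside. A spring seat below pushes the lens up against the claws with about 10 N, so turning it takes 0.05 to 0.3 N m. Pressed against its end stop it rubs there and is held down: ease back 3 degrees before lifting.
- lens_ear (a point): Middle of the orange ear on the lens flange (6 mm wide, reaching 39 mm from the axis). It swings anticlockwise from the locked place to a stiffly sprung stop (about 0.15 N m per degree) 52 to 93 degrees on, different on each camera and not visible. Only in the last 7 degrees before it are the lugs clear: there the spring lifts the lens 1 to 2 mm and it comes straight up, free after 15 mm.
- tray: Fixed blue tray, 150 x 150 mm, walls 36 mm high, filled with a grey foam block whose top lies 29 mm above the table, with a round nest in its middle. Origin on the table at its centre, z up.
- nest (a point): Centre of the nest's mouth in the foam's top face, 29 mm above the table: a round hole 61 mm across with a 3 mm bevel, 20 mm deep. The lens stands home in it, at any turn about its axis, with its flange on the foam and its origin 14 mm below this point.
- mount_cap: Bystander, leave alone: green plastic mount cap, 54 mm across, 10 mm thick, lying on the bench between camera and tray.
- hex_driver: Bystander, leave alone: screwdriver lying on the bench.
- cleaner: Bystander, leave alone: small bottle of lens cleaner, 110 mm tall.
- carton_small: Bystander, leave alone: small cardboard carton 90 x 70 x 50 mm.
- tape_roll: Bystander, leave alone: yellow roll, 70 mm across.
- spare_lens: Bystander, leave alone: smaller grey lens with a green ring, 48 mm across, 50 mm tall, not to be touched.
- dust_brush: Bystander, leave alone: brush lying on the bench.

How it is judged:
On the way, in this order (a step that is already met when the one before it is completed fails the run):
1. the release button is fully down while the lens is still in its locked place (value of joint release above 0.0045 m and angle between the x axis of lens and the x axis of camera, either way round below 0.3 rad and z of lens in the frame of camera below 0.068 m), for 0.1 s.
2. the lens has been turned anticlockwise in its mount (angle between the x axis of lens and the x axis of camera, either way round above 0.7 rad and z of lens in the frame of camera below 0.07 m and horizontal distance between lens and camera below 0.006 m), for 0.05 s.
3. the lens is lifted off above the mount (z of lens in the frame of camera above 0.085 m), for 0.1 s.
At the end, for the whole second after the job is handed in: The lens stands upright (within 5 degrees) in the tray's nest, centred within 5 mm and fully home (origin within 4 mm of its seated height), at rest and released (horizontal distance between lens and nest below 0.005 m and z of lens in the frame of tray below 0.019 m and angle between lens's own z axis and vertical below 0.08 rad and linear speed of lens below 0.02 m/s and contact force between the fingers and lens below 0.2 N); the robot touches nothing.
It fails at once if the lens is forced against the camera or its mount (over 40 N) (contact force between lens and camera above 40 N).
It fails at once if the robot pushes on the camera or its button with over 40 N (contact force between the arm and camera above 40 N).
It fails at once if the fingers push on the camera or its button with over 40 N (contact force between the fingers and camera above 40 N).
It fails at once if the lens is dropped or pushed into the tray with over 40 N (contact force between lens and tray above 40 N).
It fails at once if a bystander on the bench is disturbed (distance of any of mount_cap, hex_driver, cleaner, carton_small, tape_roll, spare_lens, dust_brush from where it was at the start of the episode above 0.03 m).
It also fails if it takes over 72 s, if anything falls off the work surface, if the arm or the gripper's body presses on something with over 40 N, if the wrist force passes 120 N, or if a joint passes its speed limit or range.

## Working session

There is one attempt and no reset: what is moved stays moved. The work goes in short steps, Python scripts to look and compute and a tool call to move; the robot and the scene stay as the last step left them, time stands still between calls to the robot, and variables do not carry over. Pictures are saved under pics/ and viewed, about 8 in all and at most 12, crops included, and the job is handed in when it is done.

Besides the shell and the picture viewer there is one more tool, called after ">>>" as name(argument=value, ...), one argument or row to a line, values as JSON. carry_out: Moves the arm, as the interface text tells. Scaled input: -1 to 1 covers 1 m each way for a shift and 180 degrees each way for a turn. Its arguments: {"type":"object","properties":{"commands":{"type":"array"},"grip_force":{"type":"number"}},"required":["commands"]}

```bash
mkdir -p pics; cat > h.py <<'E'
from workcell import *
import numpy as np, cv2
def ray(cam,xy,z):
    "world point on pixel ray at height z"
    c=get_calibration(cam);R=np.array(c["R"]);t=np.array(c["t"])
    d=R.T@np.array([(xy[0]-c["cx"])/c["fx"],(xy[1]-c["cy"])/c["fy"],1]);o=-R.T@t
    return o+d*(z-o[2])/d[2]
def proj(cam,X):
    c=get_calibration(cam);p=np.array(c["R"])@np.array(X)+np.array(c["t"])
    return [c["fx"]*p[0]/p[2]+c["cx"],c["fy"]*p[1]/p[2]+c["cy"]]
def cloud(cam,dep):
    c=get_calibration(cam);v,u=np.indices(dep.shape)
    P=np.stack([(u-c["cx"])/c["fx"]*dep,(v-c["cy"])/c["fy"]*dep,dep],-1)
    return (P-np.array(c["t"]))@np.array(c["R"])
E
python3 - <<'E'
from h import *
np.set_printoptions(precision=4,suppress=True)
s=read_state();print(s)
for cam in("top","side"):
    im,d=get_image(cam);cv2.imwrite(f"pics/{cam}0.png",im[:,:,::-1])
    for n,z in(("mount",.06),("release_top",.088),("lens_grip",.107),("lens_ear",.078),("nest",.029),("camera",0),("lens",.062),("tray",0)):
        for r in mark_of(n,cam)[:2]: print(cam,n,round(r["confidence"],2),np.round(r["xy"],1),ray(cam,r["xy"],z))
E
```

```text
{'time': 0.0, 'joint_pos': array([-1.2246,  0.1245,  1.6517, -0.    ,  1.3675, -0.0826]), 'joint_vel': array([ 0.0007,  0.0001, -0.0001,  0.0002,  0.0025, -0.    ]), 'joint_torque': array([  0.0008, -42.3607, -36.5456,   0.0001,   0.007 ,   0.    ]), 'eef_pos': array([ 0.27  , -0.5906,  0.2301]), 'eef_rot': array([3.0599, 1.5687, 1.9179]), 'force': array([ 0.5427, -0.3187,  0.5898]), 'moment': array([-0.0009, -0.0104, -0.0267]), 'width': 0.0856283402467368}
top mount 0.9 [200.7 195.8] [0.555  0.1677 0.06  ]
top release_top 0.44 [184.7 182.2] [0.5889 0.2112 0.088 ]
top lens_grip 0.74 [194.3 193.2] [0.5558 0.1811 0.107 ]
top lens_ear 0.73 [193.6 187.2] [0.5768 0.1869 0.078 ]
top lens_ear 0.47 [204.9 201.4] [0.5371 0.1537 0.078 ]
top nest 0.96 [335.3 210.9] [ 0.523  -0.2252  0.029 ]
top camera 0.85 [201.  201.8] [0.5447 0.1719 0.    ]
top lens 0.72 [199.2 200.6] [0.5409 0.1713 0.062 ]
top tray 0.78 [331.6 214. ] [ 0.5164 -0.2201  0.    ]
side mount 0.89 [255.9 236.1] [0.5493 0.1721 0.06  ]
side release_top 0.64 [237.2 236.5] [0.5943 0.2068 0.088 ]
side release_top 0.64 [247. 235.] [0.5696 0.1973 0.088 ]
side lens_grip 0.72 [256.7 224.7] [0.5474 0.1739 0.107 ]
side lens_grip 0.44 [296.4 328. ] [0.4217 0.4552 0.107 ]
side lens_ear 0.55 [246.4 235.6] [0.5724 0.1907 0.078 ]
side nest 0.9 [278.3 162.1] [ 0.5279 -0.2174  0.029 ]
side nest 0.3 [238.7 236.9] [0.6011 0.1549 0.029 ]
side camera 0.66 [259.1 251.1] [ 0.5393  0.173  -0.    ]
side camera 0.24 [296.1 329. ] [0.4182 0.3958 0.    ]
side lens 0.8 [256.7 238.9] [0.5454 0.1836 0.062 ]
side tray 0.85 [278.6 165.7] [ 0.5273 -0.2349  0.    ]
```

```bash
python3 - <<'E'
from h import *
a=cv2.imread("pics/top0.png");b=cv2.imread("pics/side0.png")
print(get_calibration("top"),get_calibration("side")["t"])
cv2.imwrite("pics/a1.png",np.hstack([cv2.resize(a[120:270,120:400],None,fx=2.8,fy=2.8)]))
c1=cv2.resize(a[155:235,165:245],(400,400),interpolation=2);c2=cv2.resize(b[195:275,215:295],(400,400),interpolation=2)
cv2.imwrite("pics/a2.png",np.hstack([c1,c2]));cv2.imwrite("pics/a3.png",cv2.resize(b,(800,600)))
E
```

```text
{'fx': 447.0057743126739, 'fy': 447.0057743126739, 'cx': 252.9180997478253, 'cy': 191.32118529923514, 'R': array([[ 0.01880004, -0.99949872,  0.02547304],
       [-0.9900162 , -0.02216929, -0.13919928],
       [ 0.13969422, -0.02260178, -0.98993671]]), 't': array([0.00635608, 0.57437943, 1.26386093])} [0.57672709 0.11395709 1.16446269]
```

View pics/a1.png

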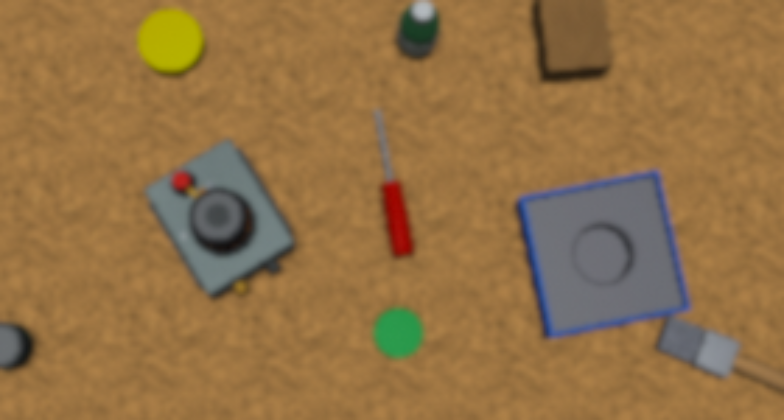

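View pics/a2.png

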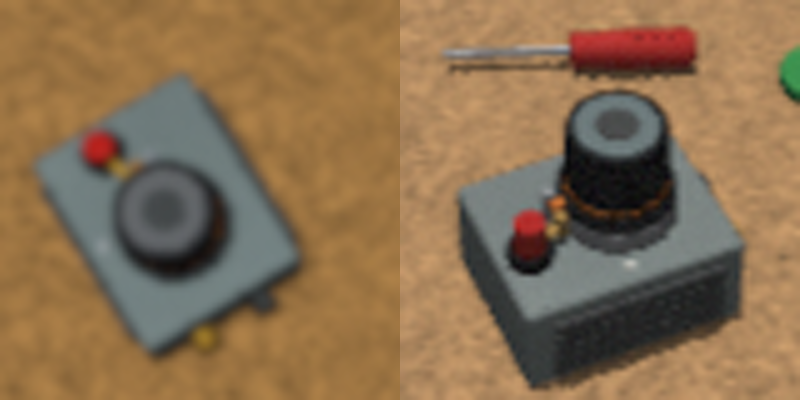

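View pics/a3.png

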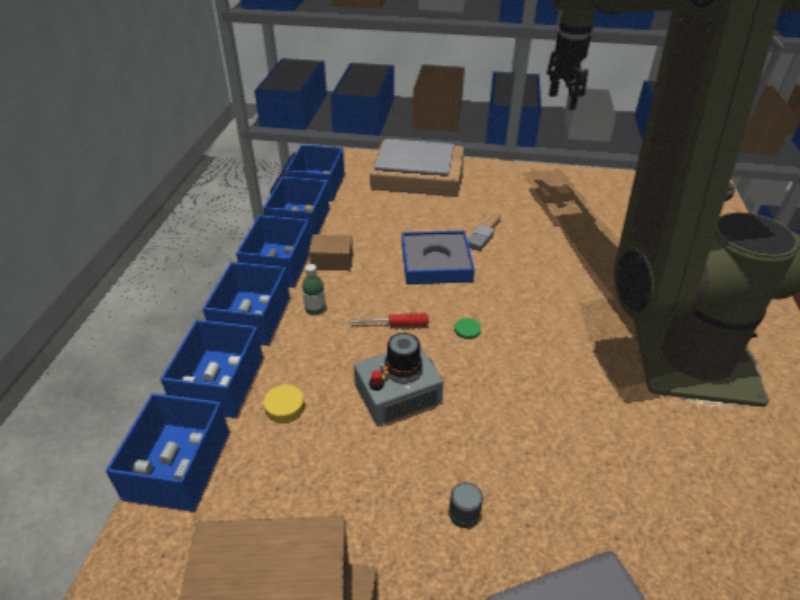

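The crops show the camera body with lens top at top-view pixel (198,197) and the red button at (185,184). In the side view the lens top is at (258,220) and the button at (241,239). The nest sits in the blue tray at (335,211), and the hex driver and green cap lie between. Next I refine with depth and colour.

```bash
python3 - <<'E'
from h import *
from scipy.optimize import least_squares
np.set_printoptions(precision=4,suppress=True)
for cam in("top","side"):
    im,d=get_image(cam);P=cloud(cam,d);hsv=cv2.cvtColor(im,cv2.COLOR_RGB2HSV).astype(int)
    L=P[(abs(P[...,0]-.55)<.08)&(abs(P[...,1]-.175)<.08)]
    t=L[(L[:,2]>.115)];print(cam,"lens top z",np.median(t[:,2]),"mid",(t.min(0)+t.max(0))/2,"ext",np.ptp(t,axis=0),t.mean(0),len(t))
    f=L[(abs(L[:,2]-.06)<.006)];print("body top z",np.median(f[:,2]))
    r=cv2.minAreaRect(f[:,:2].astype(np.float32)*1000);print("body rect",r)
    red=((hsv[...,0]<8)|(hsv[...,0]>172))&(hsv[...,1]>150)&(hsv[...,2]>90)
    near=red&(abs(P[...,0]-.59)<.04)&(abs(P[...,1]-.21)<.035)
    v,u=np.nonzero(near);print("red px",u.mean(),v.mean(),len(u),"z",P[near][:,2].max(),ray(cam,[u.mean(),v.mean()],.085))
    b=(abs(hsv[...,0]-115)<12)&(hsv[...,1]>150)&(abs(P[...,0]-.52)<.11)&(abs(P[...,1]+.22)<.11)
    T=P[b&(P[...,2]>.03)];r=cv2.minAreaRect(T[:,:2].astype(np.float32)*1000);print("tray rim",r,np.median(T[:,2]))
    N=P[(abs(P[...,0]-.525)<.045)&(abs(P[...,1]+.222)<.045)];N=N[N[:,2]<.02];print("nest floor",N.mean(0),(N.min(0)+N.max(0))/2,np.ptp(N,axis=0),len(N))
    for n,z in(("release_top",.088),("mount",.06),("nest",.029),("lens_grip",.107)):
        m=mark_of(n,cam)
        if m: print(n,m[0]["confidence"],m[0]["xy"],ray(cam,m[0]["xy"],z))
E
```

```text
top lens top z 0.12411181656432013 mid [0.5435 0.1715 0.1237] ext [0.0547 0.0544 0.0152] [0.5435 0.1716 0.1241] 336
body top z 0.05937250048629565
body rect ((552.1963500976562, 176.91261291503906), (130.71202087402344, 105.8457260131836), 32.32565689086914)
red px 184.36666666666667 184.36666666666667 30 z 0.09479414635976348 [0.5832 0.2123 0.085 ]
tray rim ((509.43359375, -151.64410400390625), (136.4588165283203, 3.925455093383789), 12.381394386291504) 0.03583417938696327
nest floor [ 0.5261 -0.2266  0.0091] [ 0.5287 -0.2257  0.0103] [0.0625 0.0567 0.019 ] 322
release_top 0.37 [184.8, 182.1] [0.5892 0.2109 0.088 ]
mount 0.88 [200.1, 198.1] [0.5484 0.1692 0.06  ]
nest 0.7 [336.9, 208.4] [ 0.5305 -0.23    0.029 ]
lens_grip 0.93 [199.0, 195.0] [0.5511 0.168  0.107 ]
side lens top z 0.12369135016028944 mid [0.5439 0.1716 0.1221] ext [0.0539 0.0562 0.0139] [0.5432 0.1749 0.1232] 289
body top z 0.05932739481067794
body rect ((552.1189575195312, 177.11126708984375), (129.88961791992188, 106.6014175415039), 33.62858963012695)
red px 240.53571428571428 239.64285714285714 28 z 0.08957956877541819 [0.5841 0.2136 0.085 ]
tray rim ((524.2601318359375, -222.341552734375), (150.25230407714844, 151.78546142578125), 11.404388427734375) 0.032129706352615875
nest floor [ 0.5255 -0.2415  0.0107] [ 0.5264 -0.2379  0.0121] [0.0572 0.0406 0.0142] 113
release_top 0.6 [239.2, 235.1] [0.59  0.201 0.088]
mount 0.69 [256.3, 235.7] [0.5484 0.1704 0.06  ]
nest 0.64 [281.9, 162.5] [ 0.5151 -0.2171  0.029 ]
lens_grip 0.67 [257.9, 223.7] [0.5448 0.1698 0.107 ]
```

```bash
cat >> h.py <<'E'
from scipy.spatial.transform import Rotation as Ro
np.set_printoptions(precision=4,suppress=True)
def cmd(target,jaw=None):
    "shift (m, tool axes), rotvec/pi to get TCP to target with tool straight down and jaw axis at world angle jaw (deg, mod 180)"
    s=read_state();R=Ro.from_euler('xyz',s["eef_rot"]).as_matrix();p=s["eef_pos"]
    cur=np.degrees(np.arctan2(R[1,2],R[0,2]))
    a=cur if jaw is None else cur+(jaw-cur+90)%180-90
    a=np.radians(a);z=np.array([np.cos(a),np.sin(a),0]);x=np.array([0,0,-1.]);G=np.stack([x,np.cross(z,x),z],1)
    rv=Ro.from_matrix(R.T@G).as_rotvec()/np.pi
    print("t",s["time"],"p",p,"jaw deg",cur,"tilt",np.degrees(np.arccos(-R[2,0])),"F",s["force"],"M",s["moment"],"w",s["width"],"q",s["joint_pos"])
    print("shift",R.T@(np.array(target)-p),"rot",rv,"axes\n",R)
E
python3 -c "
from h import *
cmd([.584,.2132,.16],136)"
```

```text
t 1.4 p [ 0.2702 -0.5912  0.2313] jaw deg -65.43235441051142 tilt 0.0025010724461116108 F [ 0.1583  0.4177 -0.1152] M [ 0.0106  0.05   -0.0224] w 0.08535514752867748 q [-1.2246  0.1238  1.6503 -0.      1.3675 -0.0826]
shift [ 0.0713  0.6198 -0.6011] rot [-0.1191  0.      0.    ] axes
 [[-0.      0.9095  0.4158]
 [-0.      0.4158 -0.9095]
 [-1.     -0.      0.    ]]
```

>>> carry_out(
  commands=[
    {"x": 0, "y": 0.62, "z": -0.601, "wx": -0.119, "jaw": 0},
    {"x": 0, "y": 0.62, "z": -0.601, "wx": -0.119, "jaw": 0},
    {"x": 0, "y": 0.62, "z": -0.601, "wx": -0.119, "jaw": 0},
    {"x": 0, "y": 0.62, "z": -0.601, "wx": -0.119, "jaw": 0},
    {"x": 0, "y": 0.62, "z": -0.601, "wx": -0.119, "jaw": 0},
    {"x": 0, "y": 0.62, "z": -0.601, "wx": -0.119, "jaw": 0},
    {"x": 0, "y": 0.62, "z": -0.601, "wx": -0.119, "jaw": 0},
    {"x": 0, "y": 0.62, "z": -0.601, "wx": -0.119, "jaw": 0},
    {"x": 0, "y": 0.62, "z": -0.601, "wx": -0.119, "jaw": 0},
    {"x": 0, "y": 0.62, "z": -0.601, "wx": -0.119, "jaw": 0},
    {"x": 0, "y": 0.62, "z": -0.601, "wx": -0.119, "jaw": 0},
    {"x": 0, "y": 0.62, "z": -0.601, "wx": -0.119, "jaw": 0},
    {"x": 0, "y": 0.62, "z": -0.601, "wx": -0.119, "jaw": 0},
    {"x": 0, "y": 0.62, "z": -0.601, "wx": -0.119, "jaw": 0},
    {"x": 0, "y": 0.62, "z": -0.601, "wx": -0.119, "jaw": 0},
    {"x": 0, "y": 0.62, "z": -0.601, "wx": -0.119, "jaw": 0},
    {"x": 0, "y": 0.62, "z": -0.601, "wx": -0.119, "jaw": 0},
    {"x": 0, "y": 0.62, "z": -0.601, "wx": -0.119, "jaw": 0},
    {"x": 0, "y": 0.62, "z": -0.601, "wx": -0.119, "jaw": 0},
    {"x": 0, "y": 0.62, "z": -0.601, "wx": -0.119, "jaw": 0},
  ],
)

```text
validation failed for argument at $.co...
```

```bash
python3 -c "
from h import *
cmd([.584,.2132,.11],136)"
```

```text
t 1.4 p [ 0.2702 -0.5912  0.2313] jaw deg -65.43235441051142 tilt 0.0025010724461116108 F [ 0.1583  0.4177 -0.1152] M [ 0.0106  0.05   -0.0224] w 0.08535514752867748 q [-1.2246  0.1238  1.6503 -0.      1.3675 -0.0826]
shift [ 0.1213  0.6198 -0.6011] rot [-0.1191  0.      0.    ] axes
 [[-0.      0.9095  0.4158]
 [-0.      0.4158 -0.9095]
 [-1.     -0.      0.    ]]
```

>>> carry_out(
  commands=[
    {"x": 0, "y": 0.2, "z": -0.194, "wx": -0.04, "wy": 0, "wz": 0, "jaw": 0},
    {"x": 0, "y": 0.62, "z": -0.601, "wx": -0.119, "wy": 0, "wz": 0, "jaw": 0},
  ],
)

```text
time: 1.57
eef_pos: [0.3, -0.5137, 0.2307]
eef_rot: [2.741, 1.57, 1.851]
force: [0.4, 1.1, -1.0]
width: 0.064
```

```bash
python3 -c "
from h import *
cmd([.584,.2132,.16],136)"
```

```text
t 1.5667 p [ 0.3    -0.5137  0.2307] jaw deg -50.94762953129396 tilt 0.04820453986304943 F [ 0.4248  1.0666 -1.0108] M [-0.026  -0.0687 -0.0017] w 0.0639961168955878 q [-1.1325  0.0043  1.7767  0.0001  1.3614 -0.2433]
shift [ 0.0712  0.6785 -0.3855] rot [-0.0386 -0.0002 -0.0001] axes
 [[-0.0002  0.7766  0.63  ]
 [ 0.0008  0.63   -0.7766]
 [-1.      0.0003 -0.0008]]
```

>>> carry_out(
  commands=[
    {"x": 0, "y": 0.678, "z": -0.385, "wx": -0.039, "wy": 0, "wz": 0, "jaw": 0},
    {"x": 0, "y": 0.678, "z": -0.385, "wx": -0.039, "wy": 0, "wz": 0, "jaw": 0},
    {"x": 0, "y": 0.678, "z": -0.385, "wx": -0.039, "wy": 0, "wz": 0, "jaw": 0},
    {"x": 0, "y": 0.678, "z": -0.385, "wx": -0.039, "wy": 0, "wz": 0, "jaw": 0},
    {"x": 0, "y": 0.678, "z": -0.385, "wx": -0.039, "wy": 0, "wz": 0, "jaw": 0},
    {"x": 0, "y": 0.678, "z": -0.385, "wx": -0.039, "wy": 0, "wz": 0, "jaw": 0},
    {"x": 0, "y": 0.678, "z": -0.385, "wx": -0.039, "wy": 0, "wz": 0, "jaw": 0},
    {"x": 0, "y": 0.678, "z": -0.385, "wx": -0.039, "wy": 0, "wz": 0, "jaw": 0},
    {"x": 0, "y": 0.678, "z": -0.385, "wx": -0.039, "wy": 0, "wz": 0, "jaw": 0},
    {"x": 0, "y": 0.678, "z": -0.385, "wx": -0.039, "wy": 0, "wz": 0, "jaw": 0},
    {"x": 0, "y": 0.678, "z": -0.385, "wx": -0.039, "wy": 0, "wz": 0, "jaw": 0},
    {"x": 0, "y": 0.678, "z": -0.385, "wx": -0.039, "wy": 0, "wz": 0, "jaw": 0},
    {"x": 0, "y": 0.678, "z": -0.385, "wx": -0.039, "wy": 0, "wz": 0, "jaw": 0},
    {"x": 0, "y": 0.678, "z": -0.385, "wx": -0.039, "wy": 0, "wz": 0, "jaw": 0},
    {"x": 0, "y": 0.678, "z": -0.385, "wx": -0.039, "wy": 0, "wz": 0, "jaw": 0},
    {"x": 0, "y": 0.678, "z": -0.385, "wx": -0.039, "wy": 0, "wz": 0, "jaw": 0},
    {"x": 0, "y": 0.678, "z": -0.385, "wx": -0.039, "wy": 0, "wz": 0, "jaw": 0},
    {"x": 0, "y": 0.678, "z": -0.385, "wx": -0.039, "wy": 0, "wz": 0, "jaw": 0},
    {"x": 0, "y": 0.678, "z": -0.385, "wx": -0.039, "wy": 0, "wz": 0, "jaw": 0},
    {"x": 0.03, "y": 0.678, "z": -0.385, "wx": -0.039, "wy": 0, "wz": 0, "jaw": 0},
  ],
)

```text
time: 3.23
eef_pos: [0.5888, 0.2184, 0.2082]
eef_rot: [1.202, 1.556, 0.44]
force: [0.6, -1.1, 1.0]
width: 0.0004
```

```bash
python3 -c "
from h import *
cmd([.584,.2132,.10],136)"
```

```text
t 3.2333 p [0.5888 0.2184 0.2082] jaw deg -43.65848535462577 tilt 0.8212700498493521 F [ 0.6261 -1.1233  0.9838] M [-0.0426 -0.0091  0.0405] w 0.0004056520678676216 q [0.2687 0.0829 1.7339 0.0025 1.3107 1.03  ]
shift [ 0.1081 -0.0085 -0.0004] rot [ 0.0019  0.0016 -0.0043] axes
 [[ 0.013   0.6902  0.7235]
 [ 0.0061  0.7235 -0.6903]
 [-0.9999  0.0134  0.0052]]
```

>>> carry_out(
  commands=[
    {"x": 0.02, "y": -0.0075, "z": 0, "wx": 0.002, "wy": 0.0016, "wz": -0.0043, "jaw": 0},
    {"x": 0.05, "y": -0.0078, "z": 0, "wx": 0.002, "wy": 0.0016, "wz": -0.0043, "jaw": 0},
    {"x": 0.08, "y": -0.0082, "z": 0, "wx": 0.002, "wy": 0.0016, "wz": -0.0043, "jaw": 0},
    {"x": 0.108, "y": -0.0085, "z": 0, "wx": 0.002, "wy": 0.0016, "wz": -0.0043, "jaw": 0},
    {"x": 0.108, "y": -0.0085, "z": 0, "wx": 0.002, "wy": 0.0016, "wz": -0.0043, "jaw": 0},
    {"x": 0.108, "y": -0.0085, "z": 0, "wx": 0.002, "wy": 0.0016, "wz": -0.0043, "jaw": 0},
  ],
)

```text
time: 3.73
eef_pos: [0.5824, 0.2117, 0.0978]
eef_rot: [-2.06, 1.565, -2.829]
force: [0.2, -0.3, 0.8]
width: 0.0003
```

```bash
python3 -c "
from h import *
cmd([.584,.2132,.082],136)
ims=[]
for c in('top','side'):
    im,d=get_image(c);u,v=map(int,proj(c,[.57,.2,.1]));ims.append(cv2.resize(im[v-45:v+35,u-40:u+40,::-1],(400,400),interpolation=2))
cv2.imwrite('pics/b.png',np.hstack(ims))"
```

```text
t 3.7333 p [0.5824 0.2117 0.0978] jaw deg -44.07365160105307 tilt 0.32254080241506594 F [ 0.1696 -0.3198  0.8167] M [-0.0022 -0.024  -0.0211] w 0.0003229263130849373 q [ 0.2621  0.1775  1.8252 -0.0003  1.1444  1.0315]
shift [0.0158 0.0023 0.0001] rot [-0.0004 -0.0008  0.0016] axes
 [[-0.0054  0.6956  0.7184]
 [-0.0017  0.7184 -0.6956]
 [-1.     -0.005  -0.0026]]
```

View pics/b.png

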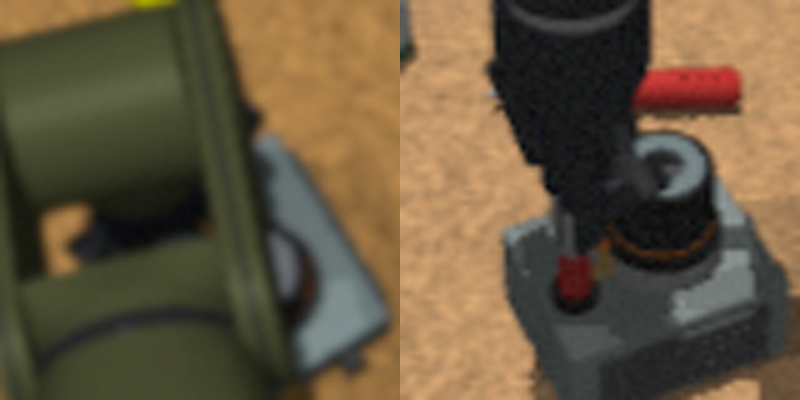

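The side view shows the closed fingertips right over the red button (about (572,255) in the picture) and clear of the barrel. I push down slowly.

>>> carry_out(
  commands=[
    {"x": 0.005, "y": 0.002, "z": 0, "wx": 0, "wy": -0.0008, "wz": 0.0016, "jaw": 0},
    {"x": 0.008, "y": 0.0023, "z": 0, "wx": 0, "wy": -0.0008, "wz": 0.0016, "jaw": 0},
    {"x": 0.0095, "y": 0.0023, "z": 0, "wx": 0, "wy": -0.0008, "wz": 0.0016, "jaw": 0},
    {"x": 0.0105, "y": 0.0023, "z": 0, "wx": 0, "wy": -0.0008, "wz": 0.0016, "jaw": 0},
    {"x": 0.0115, "y": 0.0023, "z": 0, "wx": 0, "wy": -0.0008, "wz": 0.0016, "jaw": 0},
    {"x": 0.0125, "y": 0.0023, "z": 0, "wx": 0, "wy": -0.0008, "wz": 0.0016, "jaw": 0},
    {"x": 0.0135, "y": 0.0023, "z": 0, "wx": 0, "wy": -0.0008, "wz": 0.0016, "jaw": 0},
    {"x": 0.0143, "y": 0.0023, "z": 0, "wx": 0, "wy": -0.0008, "wz": 0.0016, "jaw": 0},
    {"x": 0.0143, "y": 0.0023, "z": 0, "wx": 0, "wy": -0.0008, "wz": 0.0016, "jaw": 0},
  ],
)

```text
time: 4.58
eef_pos: [0.587, 0.2144, 0.0879]
eef_rot: [1.057, 1.563, 0.288]
force: [-0.3, 0.2, 1.3]
width: -0.0003
```

```bash
python3 -c "
from h import *
cmd([.584,.2132,.082],136)
import time
get_image('side');cmd([.584,.2132,.082],136)"
```

```text
t 4.5833 p [0.587  0.2144 0.0879] jaw deg -44.058420785547376 tilt 0.45074982932401503 F [-0.2561  0.2416  1.2757] M [ 0.0082  0.118  -0.0043] w -0.0002518424958185537 q [0.2642 0.192  1.8271 0.0002 1.1147 1.033 ]
shift [ 0.0058 -0.003  -0.0014] rot [-0.0003  0.0012 -0.0022] axes
 [[ 0.0075  0.6954  0.7186]
 [ 0.0022  0.7186 -0.6954]
 [-1.      0.0069  0.0039]]
t 4.6333 p [0.587  0.2144 0.0878] jaw deg -44.058591880307944 tilt 0.45514661143868895 F [-0.5496 -0.8549  0.8856] M [ 0.0116  0.1547 -0.0354] w -9.843430647620752e-05 q [0.2642 0.192  1.8272 0.0003 1.1145 1.033 ]
shift [ 0.0058 -0.003  -0.0014] rot [-0.0003  0.0012 -0.0022] axes
 [[ 0.0076  0.6954  0.7186]
 [ 0.0023  0.7186 -0.6954]
 [-1.      0.0069  0.0039]]
```

>>> carry_out(
  commands=[
    {"x": 0.002, "y": -0.0015, "z": -0.001, "wx": 0, "wy": 0.0012, "wz": -0.0022, "jaw": 0},
    {"x": 0.004, "y": -0.003, "z": -0.0014, "wx": 0, "wy": 0.0012, "wz": -0.0022, "jaw": 0},
    {"x": 0.005, "y": -0.003, "z": -0.0014, "wx": 0, "wy": 0.0012, "wz": -0.0022, "jaw": 0},
    {"x": 0.005, "y": -0.003, "z": -0.0014, "wx": 0, "wy": 0.0012, "wz": -0.0022, "jaw": 0},
    {"x": 0.005, "y": -0.003, "z": -0.0014, "wx": 0, "wy": 0.0012, "wz": -0.0022, "jaw": 0},
  ],
)

```text
time: 5.05
eef_pos: [0.5843, 0.2132, 0.083]
eef_rot: [0.833, 1.57, 0.064]
force: [2.3, 0.4, 2.8]
width: -0.0001
```

```bash
python3 -c "
from h import *
cmd([.584,.2132,.082],136)"
```

```text
t 5.05 p [0.5843 0.2132 0.083 ] jaw deg -44.05896859683446 tilt 0.0475679327488776 F [2.2715 0.3548 2.79  ] M [ 0.1122 -0.3464 -0.002 ] w -0.00013075188141444007 q [ 0.2637  0.1955  1.8321 -0.0002  1.1132  1.0328]
shift [ 0.001  -0.0002 -0.0002] rot [-0.0003  0.0002 -0.0002] axes
 [[ 0.0008  0.6954  0.7186]
 [ 0.0001  0.7186 -0.6954]
 [-1.      0.0006  0.0006]]
```

>>> carry_out(
  commands=[
    {"x": 0.001, "y": 0, "z": 0, "wx": 0, "wy": 0, "wz": 0, "jaw": 0},
    {"x": 0.0015, "y": 0, "z": 0, "wx": 0, "wy": 0, "wz": 0, "jaw": 0},
    {"x": 0.0015, "y": 0, "z": 0, "wx": 0, "wy": 0, "wz": 0, "jaw": 0},
  ],
)

```text
time: 5.3
eef_pos: [0.5843, 0.2133, 0.0819]
eef_rot: [0.79, 1.57, 0.021]
force: [0.5, -0.3, 4.5]
width: -0.0
```

>>> carry_out(
  commands=[
    {"x": 0.001, "y": 0, "z": 0, "wx": 0, "wy": 0, "wz": 0, "jaw": 0},
    {"x": 0.0015, "y": 0, "z": 0, "wx": 0, "wy": 0, "wz": 0, "jaw": 0},
    {"x": 0.0015, "y": 0, "z": 0, "wx": 0, "wy": 0, "wz": 0, "jaw": 0},
  ],
)

```text
time: 5.55
eef_pos: [0.5844, 0.2133, 0.0817]
eef_rot: [0.621, 1.57, -0.148]
force: [-1.1, -0.5, 8.4]
width: -0.0001
```

>>> carry_out(
  commands=[
    {"x": -0.01, "y": 0, "z": 0, "wx": 0, "wy": 0, "wz": 0, "jaw": 0},
    {"x": -0.04, "y": 0, "z": 0, "wx": 0, "wy": 0, "wz": 0, "jaw": 0},
    {"x": -0.08, "y": 0, "z": 0, "wx": 0, "wy": 0, "wz": 0, "jaw": 85},
    {"x": -0.11, "y": 0, "z": 0, "wx": 0, "wy": 0, "wz": 0, "jaw": 85},
    {"x": -0.11, "y": -0.03, "z": 0, "wx": 0, "wy": 0, "wz": 0, "jaw": 85},
    {"x": -0.11, "y": -0.058, "z": 0, "wx": 0, "wy": 0, "wz": 0, "jaw": 85},
    {"x": -0.11, "y": -0.058, "z": 0, "wx": 0, "wy": 0, "wz": 0, "jaw": 85},
    {"x": -0.11, "y": -0.058, "z": 0, "wx": 0, "wy": 0, "wz": 0, "jaw": 85},
    {"x": -0.11, "y": -0.058, "z": 0, "wx": 0, "wy": 0, "wz": 0, "jaw": 85},
  ],
)

```text
time: 6.3
eef_pos: [0.5436, 0.1716, 0.1912]
eef_rot: [-2.076, 1.57, -2.845]
force: [-0.8, 0.7, 0.2]
width: 0.0834
```

```bash
python3 -c "
from h import *
cmd([.5437,.1715,.086],136)
im,d=get_image('side');P=cloud('side',d);hsv=cv2.cvtColor(im,cv2.COLOR_RGB2HSV).astype(int)
red=((hsv[...,0]<8)|(hsv[...,0]>172))&(hsv[...,1]>150)&(hsv[...,2]>60)&(abs(P[...,0]-.59)<.04)&(abs(P[...,1]-.21)<.035)
v,u=np.nonzero(red);print(u.mean(),v.mean(),len(u),P[red][:,2].max())
u,v=map(int,proj('side',[.55,.18,.1]));cv2.imwrite('pics/c.png',cv2.resize(im[v-50:v+40,u-60:u+60,::-1],None,fx=5,fy=5,interpolation=2))"
```

```text
t 6.3 p [0.5436 0.1716 0.1912] jaw deg -44.0674469914645 tilt 0.03506361211016192 F [-0.8138  0.6817  0.2001] M [ 0.0281  0.0293 -0.0233] w 0.08335557037455515 q [ 0.2116 -0.0227  1.8712 -0.0001  1.2938  0.9807]
shift [0.1052 0.     0.0001] rot [-0.0004 -0.0001  0.0002] axes
 [[-0.0006  0.6955  0.7185]
 [-0.0002  0.7185 -0.6955]
 [-1.     -0.0005 -0.0003]]
240.4878048780488 242.2439024390244 41 0.08316546209679036
```

View pics/c.png

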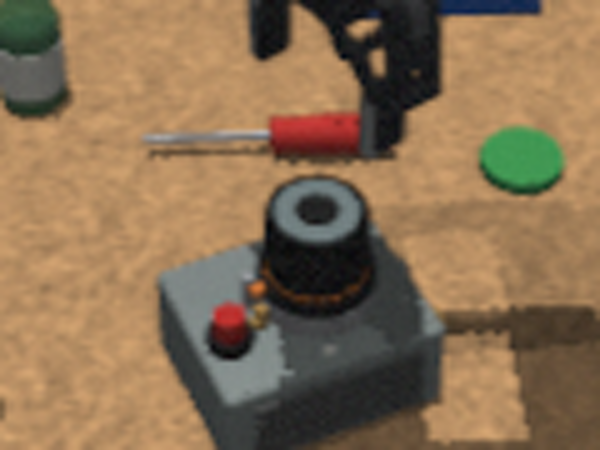

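The button is down (shorter red cap at (230,322)), and the open fingers straddle the lens at (317,240). Now I descend.

>>> carry_out(
  commands=[
    {"x": 0.03, "y": 0, "z": 0, "wx": 0, "wy": 0, "wz": 0, "jaw": 85},
    {"x": 0.055, "y": 0, "z": 0, "wx": 0, "wy": 0, "wz": 0, "jaw": 85},
    {"x": 0.08, "y": 0, "z": 0, "wx": 0, "wy": 0, "wz": 0, "jaw": 85},
    {"x": 0.095, "y": 0, "z": 0, "wx": 0, "wy": 0, "wz": 0, "jaw": 85},
    {"x": 0.105, "y": 0, "z": 0, "wx": 0, "wy": 0, "wz": 0, "jaw": 85},
    {"x": 0.105, "y": 0, "z": 0, "wx": 0, "wy": 0, "wz": 0, "jaw": 85},
    {"x": 0.105, "y": 0, "z": 0, "wx": 0, "wy": 0, "wz": 0, "jaw": 85},
  ],
  grip_force=30,
)

```text
time: 6.93
eef_pos: [0.5442, 0.1721, 0.0861]
eef_rot: [-2.11, 1.57, -2.879]
force: [-0.1, -0.3, 0.0]
width: 0.0851
```

```bash
python3 -c "
from h import *
cmd([.5437,.1715,.086],136)"
```

```text
t 6.9333 p [0.5442 0.1721 0.0861] jaw deg -44.02598254626769 tilt 0.06789903948419934 F [-0.1348 -0.2591  0.0052] M [ 0.0483  0.0162 -0.0182] w 0.08506072595031176 q [ 0.2123  0.0869  1.9479 -0.0001  1.1079  0.9808]
shift [ 0.0001 -0.0008  0.0001] rot [-0.0001 -0.0002  0.0003] axes
 [[-0.0011  0.695   0.719 ]
 [-0.0003  0.719  -0.695 ]
 [-1.     -0.001  -0.0006]]
```

Good. Now I close, stepping the jaw down.

>>> carry_out(
  commands=[
    {"x": 0, "y": -0.0008, "z": 0, "wx": 0, "wy": 0, "wz": 0, "jaw": 62},
    {"x": 0, "y": -0.0008, "z": 0, "wx": 0, "wy": 0, "wz": 0, "jaw": 62},
    {"x": 0, "y": -0.0008, "z": 0, "wx": 0, "wy": 0, "wz": 0, "jaw": 58},
    {"x": 0, "y": -0.0008, "z": 0, "wx": 0, "wy": 0, "wz": 0, "jaw": 55},
    {"x": 0, "y": -0.0008, "z": 0, "wx": 0, "wy": 0, "wz": 0, "jaw": 50},
    {"x": 0, "y": -0.0008, "z": 0, "wx": 0, "wy": 0, "wz": 0, "jaw": 40},
    {"x": 0, "y": -0.0008, "z": 0, "wx": 0, "wy": 0, "wz": 0, "jaw": 40},
    {"x": 0, "y": -0.0008, "z": 0, "wx": 0, "wy": 0, "wz": 0, "jaw": 40},
  ],
  grip_force=30,
)

```text
time: 7.6
eef_pos: [0.5454, 0.1714, 0.0882]
eef_rot: [0.67, 1.568, -0.098]
force: [1.6, -3.2, 6.5]
width: 0.0557
```

```bash
python3 -c "
from h import *
cmd([.5437,.1715,.086],136)"
```

```text
t 7.6 p [0.5454 0.1714 0.0882] jaw deg -44.02721126803071 tilt 0.1801675651317228 F [ 1.5679 -3.1896  6.4873] M [-0.4211 -0.3239 -0.032 ] w 0.05570656816765987 q [ 0.2111  0.0839  1.9472 -0.0011  1.1075  0.9799]
shift [ 0.0022 -0.0011 -0.0013] rot [-0.0002  0.0008 -0.0006] axes
 [[ 0.0031  0.695   0.719 ]
 [-0.0003  0.719  -0.695 ]
 [-1.      0.002   0.0025]]
```

>>> carry_out(
  commands=[
    {"x": 0, "y": 0, "z": 0, "wx": 0, "wy": 0, "wz": 0, "jaw": 40},
    {"x": 0, "y": 0, "z": 0, "wx": -0.015, "wy": 0, "wz": 0, "jaw": 40},
    {"x": 0, "y": 0, "z": 0, "wx": -0.03, "wy": 0, "wz": 0, "jaw": 40},
    {"x": 0, "y": 0, "z": 0, "wx": -0.045, "wy": 0, "wz": 0, "jaw": 40},
    {"x": 0, "y": 0, "z": 0, "wx": -0.06, "wy": 0, "wz": 0, "jaw": 40},
    {"x": 0, "y": 0, "z": 0, "wx": -0.075, "wy": 0, "wz": 0, "jaw": 40},
    {"x": 0, "y": 0, "z": 0, "wx": -0.09, "wy": 0, "wz": 0, "jaw": 40},
    {"x": 0, "y": 0, "z": 0, "wx": -0.105, "wy": 0, "wz": 0, "jaw": 40},
    {"x": 0, "y": 0, "z": 0, "wx": -0.11, "wy": 0, "wz": 0, "jaw": 40},
  ],
  grip_force=40,
)

```text
time: 8.35
eef_pos: [0.5449, 0.1715, 0.0883]
eef_rot: [0.413, 1.569, -0.009]
force: [-1.7, -0.7, 2.5]
width: 0.0552
```

```bash
python3 -c "
from h import *
cmd([.5437,.1715,.086])"
```

```text
t 8.35 p [0.5449 0.1715 0.0883] jaw deg -24.174984725417083 tilt 0.1072578444883205 F [-1.6721 -0.673   2.5   ] M [-0.0937  0.3269 -0.1039] w 0.05521231934964881 q [ 0.2111  0.0835  1.9474 -0.0005  1.1089  0.6332]
shift [ 0.0023 -0.0005 -0.0011] rot [ 0.      0.0005 -0.0002] axes
 [[ 0.0019  0.4095  0.9123]
 [-0.      0.9123 -0.4095]
 [-1.      0.0008  0.0017]]
```

>>> carry_out(
  commands=[
    {"x": 0, "y": 0, "z": 0, "wx": -0.015, "wy": 0, "wz": 0, "jaw": 40},
    {"x": 0, "y": 0, "z": 0, "wx": -0.03, "wy": 0, "wz": 0, "jaw": 40},
    {"x": 0, "y": 0, "z": 0, "wx": -0.045, "wy": 0, "wz": 0, "jaw": 40},
    {"x": 0, "y": 0, "z": 0, "wx": -0.06, "wy": 0, "wz": 0, "jaw": 40},
    {"x": 0, "y": 0, "z": 0, "wx": -0.075, "wy": 0, "wz": 0, "jaw": 40},
    {"x": 0, "y": 0, "z": 0, "wx": -0.09, "wy": 0, "wz": 0, "jaw": 40},
    {"x": 0, "y": 0, "z": 0, "wx": -0.105, "wy": 0, "wz": 0, "jaw": 40},
    {"x": 0, "y": 0, "z": 0, "wx": -0.12, "wy": 0, "wz": 0, "jaw": 40},
    {"x": 0, "y": 0, "z": 0, "wx": -0.14, "wy": 0, "wz": 0, "jaw": 40},
    {"x": 0, "y": 0, "z": 0, "wx": -0.14, "wy": 0, "wz": 0, "jaw": 40},
  ],
)

```text
time: 9.18
eef_pos: [0.5446, 0.1714, 0.0883]
eef_rot: [-0.257, 1.57, -0.239]
force: [-1.3, -2.1, 3.3]
width: 0.0547
```

```bash
python3 -c "
from h import *
cmd([.5437,.1715,.086])"
```

```text
t 9.1833 p [0.5446 0.1714 0.0883] jaw deg 1.0594775106759908 tilt 0.05431122397938368 F [-1.2667 -2.0557  3.3258] M [-0.1969  0.2775  0.1724] w 0.05469603244370765 q [ 0.2111  0.0832  1.9476 -0.0005  1.1099  0.1928]
shift [ 0.0023  0.0001 -0.0009] rot [-0.      0.0003  0.0001] axes
 [[ 0.0009 -0.0185  0.9998]
 [-0.0002  0.9998  0.0185]
 [-1.     -0.0002  0.0009]]
```

>>> carry_out(
  commands=[
    {"x": 0, "y": 0, "z": 0, "wx": -0.01, "wy": 0, "wz": 0, "jaw": 40},
    {"x": 0, "y": 0, "z": 0, "wx": -0.02, "wy": 0, "wz": 0, "jaw": 40},
    {"x": 0, "y": 0, "z": 0, "wx": -0.03, "wy": 0, "wz": 0, "jaw": 40},
    {"x": 0, "y": 0, "z": 0, "wx": -0.03, "wy": 0, "wz": 0, "jaw": 40},
  ],
)

```text
time: 9.52
eef_pos: [0.5444, 0.1713, 0.0884]
eef_rot: [-0.578, 1.57, -0.467]
force: [-0.1, -0.7, 2.7]
width: 0.0551
```

```bash
python3 -c "
from h import *
cmd([.5437,.1715,.086])
im,d=get_image('side');u,v=map(int,proj('side',[.55,.18,.1]));cv2.imwrite('pics/d.png',cv2.resize(im[v-50:v+40,u-60:u+60,::-1],None,fx=5,fy=5,interpolation=2))
hsv=cv2.cvtColor(im,cv2.COLOR_RGB2HSV).astype(int)"
```

```text
t 9.5167 p [0.5444 0.1713 0.0884] jaw deg 6.381362127997787 tilt 0.03772973169525515 F [-0.0939 -0.7256  2.6775] M [-0.2945  0.1969  0.0131] w 0.05507377324670854 q [ 0.211   0.083   1.9477 -0.0005  1.1104  0.0998]
shift [ 0.0024  0.0003 -0.0007] rot [-0.      0.0002  0.0001] axes
 [[ 0.0006 -0.1111  0.9938]
 [-0.0003  0.9938  0.1111]
 [-1.     -0.0004  0.0006]]
```

View pics/d.png

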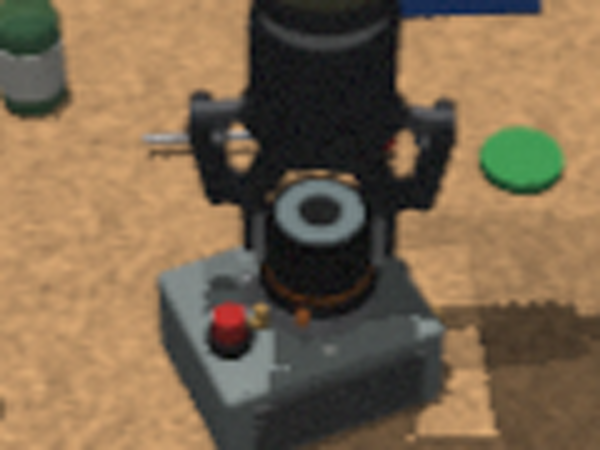

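The ear has swung to (303,317), so the lens turns with the gripper. I continue in small steps.

>>> carry_out(
  commands=[
    {"x": 0, "y": 0, "z": 0, "wx": -0.01, "wy": 0, "wz": 0, "jaw": 40},
    {"x": 0, "y": 0, "z": 0, "wx": -0.02, "wy": 0, "wz": 0, "jaw": 40},
    {"x": 0, "y": 0, "z": 0, "wx": -0.03, "wy": 0, "wz": 0, "jaw": 40},
    {"x": 0, "y": 0, "z": 0, "wx": -0.03, "wy": 0, "wz": 0, "jaw": 40},
  ],
)

```text
time: 9.9
eef_pos: [0.5443, 0.1712, 0.0884]
eef_rot: [-1.109, 1.57, -0.905]
force: [0.1, -0.9, 3.5]
width: 0.0552
```

```bash
python3 -c "
from h import *
cmd([.5437,.1715,.086])"
```

```text
t 9.9 p [0.5443 0.1712 0.0884] jaw deg 11.683547998064158 tilt 0.035351505927501234 F [ 0.1239 -0.9479  3.54  ] M [-0.2447  0.2889  0.0128] w 0.05523343875957535 q [ 0.211   0.0829  1.9477 -0.0006  1.1106  0.0073]
shift [ 0.0024  0.0004 -0.0006] rot [-0.      0.0001  0.0002] axes
 [[ 0.0004 -0.2025  0.9793]
 [-0.0005  0.9793  0.2025]
 [-1.     -0.0006  0.0003]]
```

>>> carry_out(
  commands=[
    {"x": 0, "y": 0, "z": 0, "wx": -0.01, "wy": 0, "wz": 0, "jaw": 40},
    {"x": 0, "y": 0, "z": 0, "wx": -0.02, "wy": 0, "wz": 0, "jaw": 40},
    {"x": 0, "y": 0, "z": 0, "wx": -0.02, "wy": 0, "wz": 0, "jaw": 40},
  ],
)

```text
time: 10.15
eef_pos: [0.5444, 0.1714, 0.0885]
eef_rot: [-0.756, 1.57, -0.491]
force: [-0.1, -0.8, 4.1]
width: 0.0548
```

```bash
python3 -c "
from h import *
cmd([.5437,.1715,.086])"
```

```text
t 10.15 p [0.5444 0.1714 0.0885] jaw deg 15.211605860849282 tilt 0.03349349031347754 F [-0.1311 -0.8471  4.0613] M [-0.142   0.1742  0.057 ] w 0.05482941781889513 q [ 0.2111  0.0829  1.9476 -0.0004  1.1107 -0.0542]
shift [ 0.0025  0.0003 -0.0006] rot [-0.      0.0001  0.0001] axes
 [[ 0.0005 -0.2624  0.965 ]
 [-0.0003  0.965   0.2624]
 [-1.     -0.0004  0.0004]]
```

>>> carry_out(
  commands=[
    {"x": 0, "y": 0, "z": 0, "wx": -0.01, "wy": 0, "wz": 0, "jaw": 40},
    {"x": 0, "y": 0, "z": 0, "wx": -0.02, "wy": 0, "wz": 0, "jaw": 40},
    {"x": 0, "y": 0, "z": 0, "wx": -0.03, "wy": 0, "wz": 0, "jaw": 40},
  ],
)

```text
time: 10.4
eef_pos: [0.5445, 0.1718, 0.0888]
eef_rot: [0.213, 1.57, 0.571]
force: [-0.6, 0.4, 4.0]
width: 0.0549
```

```bash
python3 -c "
from h import *
cmd([.5437,.1715,.086])"|head -1
```

```text
t 10.4 p [0.5445 0.1718 0.0888] jaw deg 20.55340363959296 tilt 0.06295605586820616 F [-0.6061  0.448   4.0422] M [ 0.0171  0.2456 -0.0386] w 0.05485168159089484 q [ 0.2114  0.0827  1.9473  0.0004  1.1106 -0.1476]
```

>>> carry_out(
  commands=[
    {"x": 0, "y": 0, "z": 0, "wx": -0.01, "wy": 0, "wz": 0, "jaw": 40},
    {"x": 0, "y": 0, "z": 0, "wx": -0.02, "wy": 0, "wz": 0, "jaw": 40},
    {"x": 0, "y": 0, "z": 0, "wx": -0.03, "wy": 0, "wz": 0, "jaw": 40},
  ],
)

```text
time: 10.65
eef_pos: [0.5449, 0.172, 0.0893]
eef_rot: [0.091, 1.569, 0.543]
force: [-0.5, -1.7, 3.9]
width: 0.0552
```

```bash
python3 -c "
from h import *
cmd([.5437,.1715,.086])"|head -1
```

```text
t 10.65 p [0.5449 0.172  0.0893] jaw deg 25.888382640534058 tilt 0.12401586143703572 F [-0.5439 -1.6694  3.8937] M [-0.24    0.0882 -0.1535] w 0.055204049028452246 q [ 0.2115  0.0823  1.9467  0.0008  1.1105 -0.2406]
```

>>> carry_out(
  commands=[
    {"x": 0, "y": 0, "z": 0, "wx": -0.01, "wy": 0, "wz": 0, "jaw": 40},
    {"x": 0, "y": 0, "z": 0, "wx": -0.02, "wy": 0, "wz": 0, "jaw": 40},
    {"x": 0, "y": 0, "z": 0, "wx": -0.02, "wy": 0, "wz": 0, "jaw": 40},
  ],
)

```text
time: 10.9
eef_pos: [0.5455, 0.1715, 0.0895]
eef_rot: [-0.514, 1.568, -0.001]
force: [2.2, -2.7, 1.4]
width: 0.0552
```

```bash
python3 -c "
from h import *
cmd([.5437,.1715,.086])"|head -1
```

```text
t 10.9 p [0.5455 0.1715 0.0895] jaw deg 29.388247560779014 tilt 0.1886749914058497 F [ 2.1731 -2.739   1.4245] M [-0.7875 -0.1398 -0.2121] w 0.0551519528645233 q [ 0.2111  0.0823  1.9464 -0.0008  1.1096 -0.3015]
```

>>> carry_out(
  commands=[
    {"x": 0, "y": 0, "z": 0, "wx": -0.01, "wy": 0, "wz": 0, "jaw": 40},
    {"x": 0, "y": 0, "z": 0, "wx": -0.02, "wy": 0, "wz": 0, "jaw": 40},
    {"x": 0, "y": 0, "z": 0, "wx": -0.02, "wy": 0, "wz": 0, "jaw": 40},
  ],
)

```text
time: 11.15
eef_pos: [0.5456, 0.1712, 0.0894]
eef_rot: [-0.577, 1.567, -0.005]
force: [0.9, -2.7, 1.9]
width: 0.0548
```

```bash
python3 -c "
from h import *
cmd([.5437,.1715,.086])"|head -1
```

```text
t 11.15 p [0.5456 0.1712 0.0894] jaw deg 32.792429943366876 tilt 0.20457943034349774 F [ 0.8678 -2.7387  1.9374] M [-0.6031 -0.0702 -0.6683] w 0.054773569337775156 q [ 0.2106  0.0825  1.9463 -0.0009  1.1093 -0.3613]
```

The stop is met: Mz went from −0.21 to −0.67 over 3.4°, and the lens rose about 1 mm. I ease back about 6.5°, which is about 3° clear of the stop's contact at about 29°.

>>> carry_out(
  commands=[
    {"x": 0, "y": 0, "z": 0, "wx": 0.012, "wy": 0, "wz": 0, "jaw": 40},
    {"x": 0, "y": 0, "z": 0, "wx": 0.024, "wy": 0, "wz": 0, "jaw": 40},
    {"x": 0, "y": 0, "z": 0, "wx": 0.036, "wy": 0, "wz": 0, "jaw": 40},
    {"x": 0, "y": 0, "z": 0, "wx": 0.036, "wy": 0, "wz": 0, "jaw": 40},
  ],
)

```text
time: 11.48
eef_pos: [0.5457, 0.1712, 0.0898]
eef_rot: [-0.517, 1.567, -0.06]
force: [-1.3, -2.8, 4.9]
width: 0.0551
```

```bash
python3 -c "
from h import *
cmd([.5437,.1715,.11])"
```

```text
t 11.4833 p [0.5457 0.1712 0.0898] jaw deg 26.20217893225156 tilt 0.20335368764799291 F [-1.2525 -2.828   4.9442] M [-0.5012  0.2297  0.0756] w 0.05507643461602857 q [ 0.2107  0.0821  1.946  -0.0011  1.11   -0.2462]
shift [-0.0202  0.0011 -0.0016] rot [-0.      0.001   0.0006] axes
 [[ 0.0035 -0.4415  0.8972]
 [-0.0002  0.8972  0.4415]
 [-1.     -0.0018  0.0031]]
```

>>> carry_out(
  commands=[
    {"x": -0.001, "y": 0, "z": 0, "wx": 0, "wy": 0.001, "wz": 0.0006, "jaw": 40},
    {"x": -0.002, "y": 0, "z": 0, "wx": 0, "wy": 0.001, "wz": 0.0006, "jaw": 40},
    {"x": -0.003, "y": 0, "z": 0, "wx": 0, "wy": 0.001, "wz": 0.0006, "jaw": 40},
    {"x": -0.004, "y": 0, "z": 0, "wx": 0, "wy": 0.001, "wz": 0.0006, "jaw": 40},
  ],
)

```text
time: 11.82
eef_pos: [0.5447, 0.1712, 0.0926]
eef_rot: [2.722, 1.568, -3.103]
force: [0.3, 0.2, -4.2]
width: 0.055
```

```bash
python3 -c "
from h import *
cmd([.5437,.1715,.11])"
```

```text
t 11.8167 p [0.5447 0.1712 0.0926] jaw deg 26.209242057037866 tilt 0.13901181516244726 F [ 0.2917  0.1561 -4.2344] M [-0.1787 -0.0438 -0.0111] w 0.05495845764834901 q [ 0.2104  0.08    1.9431  0.0005  1.1209 -0.2472]
shift [-0.0174  0.0007 -0.0008] rot [-0.     -0.0007 -0.0003] axes
 [[-0.0024 -0.4416  0.8972]
 [-0.0001  0.8972  0.4416]
 [-1.      0.001  -0.0022]]
```

>>> carry_out(
  commands=[
    {"x": -0.002, "y": 0, "z": 0, "wx": 0, "wy": -0.0007, "wz": 0, "jaw": 40},
    {"x": -0.004, "y": 0, "z": 0, "wx": 0, "wy": -0.0007, "wz": 0, "jaw": 40},
    {"x": -0.006, "y": 0, "z": 0, "wx": 0, "wy": -0.0007, "wz": 0, "jaw": 40},
    {"x": -0.008, "y": 0, "z": 0, "wx": 0, "wy": -0.0007, "wz": 0, "jaw": 40},
  ],
)

```text
time: 12.15
eef_pos: [0.5445, 0.1714, 0.1007]
eef_rot: [1.719, 1.57, 2.177]
force: [-0.0, -0.6, -3.7]
width: 0.0549
```

>>> carry_out(
  commands=[
    {"x": -0.003, "y": 0, "z": 0, "wx": 0, "wy": 0, "wz": 0, "jaw": 40},
    {"x": -0.006, "y": 0, "z": 0, "wx": 0, "wy": 0, "wz": 0, "jaw": 40},
    {"x": -0.01, "y": 0, "z": 0, "wx": 0, "wy": 0, "wz": 0, "jaw": 40},
    {"x": -0.015, "y": 0, "z": 0, "wx": 0, "wy": 0, "wz": 0, "jaw": 40},
    {"x": -0.03, "y": 0, "z": 0, "wx": 0, "wy": 0, "wz": 0, "jaw": 40},
    {"x": -0.05, "y": 0, "z": 0, "wx": 0, "wy": 0, "wz": 0, "jaw": 40},
    {"x": -0.07, "y": 0, "z": 0, "wx": 0, "wy": 0, "wz": 0, "jaw": 40},
    {"x": -0.08, "y": 0, "z": 0, "wx": 0, "wy": 0, "wz": 0, "jaw": 40},
    {"x": -0.08, "y": 0, "z": 0, "wx": 0, "wy": 0, "wz": 0, "jaw": 40},
  ],
)

```text
time: 12.9
eef_pos: [0.5466, 0.1717, 0.1846]
eef_rot: [-0.049, 1.564, 0.408]
force: [0.8, 0.0, -2.4]
width: 0.0547
```

```bash
python3 -c "
from h import *
cmd([.524,-.2225,.18])
im,d=get_image('side');P=cloud('side',d)
cv2.imwrite('pics/e.png',cv2.resize(im[90:290,150:350,::-1],(600,600),interpolation=2))
im,d=get_image('top');P=cloud('top',d)
hsv=cv2.cvtColor(im,cv2.COLOR_RGB2HSV).astype(int)
b=(abs(hsv[...,0]-115)<12)&(hsv[...,1]>120)&(abs(P[...,0]-.52)<.11)&(abs(P[...,1]+.22)<.12)&(P[...,2]>.02)
print('tray',cv2.minAreaRect(P[b][:,:2].astype(np.float32)*1000))
N=(abs(P[...,0]-.525)<.045)&(abs(P[...,1]+.222)<.045)&(P[...,2]<.02)
v,u=np.nonzero(N);print('nest px floor',u.mean(),v.mean())
g=cv2.cvtColor(im,cv2.COLOR_RGB2GRAY)
# foam area outline
F=P[(abs(P[...,2]-.029)<.004)&(abs(P[...,0]-.52)<.1)&(abs(P[...,1]+.22)<.1)];print('foam',cv2.minAreaRect(F[:,:2].astype(np.float32)*1000))
for c in('top','side'):
  for k in range(3):
    get_image(c);m=mark_of('nest',c)
    if m: print(c,m[0]['confidence'],ray(c,m[0]['xy'],.029))
"
```

```text
t 12.9 p [0.5466 0.1717 0.1846] jaw deg 26.21380721232132 tilt 0.36450208068981377 F [ 0.8079  0.048  -2.4326] M [ 0.0558 -0.0551 -0.0121] w 0.05470510137537882 q [ 0.2101 -0.0152  1.8751  0.0013  1.2755 -0.2478]
shift [ 0.0035 -0.3437 -0.1945] rot [-0.      0.002   0.0001] axes
 [[ 0.0058 -0.4417  0.8971]
 [ 0.0025  0.8972  0.4417]
 [-1.     -0.0003  0.0064]]
tray ((523.739501953125, -222.60360717773438), (145.56619262695312, 149.31033325195312), 12.22936725616455)
nest px floor 334.294670846395 210.52978056426332
foam ((517.6697387695312, -224.63760375976562), (164.5301055908203, 150.70416259765625), 12.236215591430664)
top 0.96 [ 0.5288 -0.2344  0.029 ]
top 0.92 [ 0.5361 -0.228   0.029 ]
top 0.58 [ 0.5364 -0.228   0.029 ]
side 0.68 [ 0.7548 -0.1575  0.029 ]
side 0.76 [ 0.5213 -0.2054  0.029 ]
```

View pics/e.png

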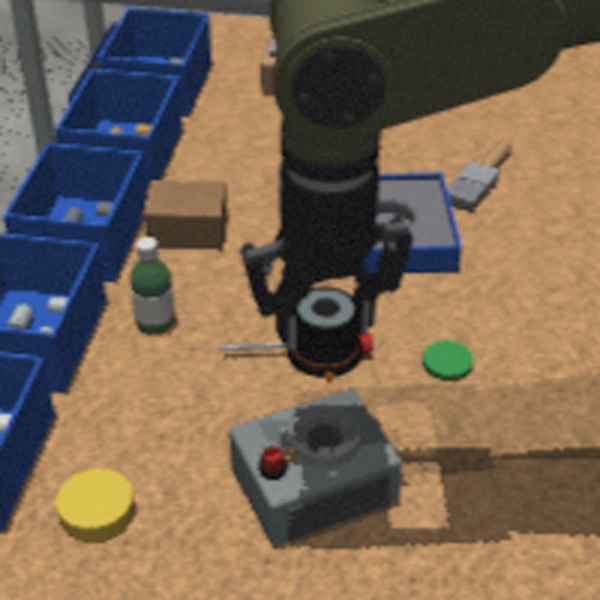

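The side view shows the lens held free above the empty mount at (325,330), with the tray nest ahead and the driver and cap below the path. The tray centre is (0.524, −0.2225) from two cameras. Now I carry the lens over.

>>> carry_out(
  commands=[
    {"x": 0, "y": -0.02, "z": -0.0113, "wx": 0, "wy": 0.002, "wz": 0, "jaw": 40},
    {"x": 0, "y": -0.045, "z": -0.0253, "wx": 0, "wy": 0.002, "wz": 0, "jaw": 40},
    {"x": 0, "y": -0.075, "z": -0.0422, "wx": 0, "wy": 0.002, "wz": 0, "jaw": 40},
    {"x": 0, "y": -0.105, "z": -0.059, "wx": 0, "wy": 0.002, "wz": 0, "jaw": 40},
    {"x": 0, "y": -0.135, "z": -0.0759, "wx": 0, "wy": 0.002, "wz": 0, "jaw": 40},
    {"x": 0, "y": -0.165, "z": -0.0928, "wx": 0, "wy": 0.002, "wz": 0, "jaw": 40},
    {"x": 0, "y": -0.195, "z": -0.1097, "wx": 0, "wy": 0.002, "wz": 0, "jaw": 40},
    {"x": 0, "y": -0.225, "z": -0.1265, "wx": 0, "wy": 0.002, "wz": 0, "jaw": 40},
    {"x": 0, "y": -0.255, "z": -0.1434, "wx": 0, "wy": 0.002, "wz": 0, "jaw": 40},
    {"x": 0, "y": -0.285, "z": -0.1603, "wx": 0, "wy": 0.002, "wz": 0, "jaw": 40},
    {"x": 0, "y": -0.31, "z": -0.1743, "wx": 0, "wy": 0.002, "wz": 0, "jaw": 40},
    {"x": 0, "y": -0.33, "z": -0.1856, "wx": 0, "wy": 0.002, "wz": 0, "jaw": 40},
    {"x": 0, "y": -0.344, "z": -0.1935, "wx": 0, "wy": 0.002, "wz": 0, "jaw": 40},
    {"x": 0, "y": -0.344, "z": -0.1935, "wx": 0, "wy": 0.002, "wz": 0, "jaw": 40},
    {"x": 0, "y": -0.344, "z": -0.1935, "wx": 0, "wy": 0.002, "wz": 0, "jaw": 40},
  ],
)

```text
time: 14.85
eef_pos: [0.5228, -0.2234, 0.1802]
eef_rot: [2.869, 1.564, -2.958]
force: [-0.4, -0.3, -3.8]
width: 0.0548
```

```bash
python3 -c "
from h import *
cmd([.5245,-.2225,.075])"
```

```text
t 14.85 p [ 0.5228 -0.2234  0.1802] jaw deg 26.109247716154766 tilt 0.3757270813418499 F [-0.4337 -0.3179 -3.8439] M [ 0.019  -0.0414 -0.0141] w 0.05482787709578478 q [-0.4962 -0.0141  1.8817 -0.0043  1.2791 -0.9507]
shift [ 0.1052 -0.0001  0.0026] rot [-0.     -0.002  -0.0006] axes
 [[-0.0064 -0.4401  0.8979]
 [-0.0012  0.898   0.4401]
 [-1.      0.0018 -0.0063]]
```

>>> carry_out(
  commands=[
    {"x": 0.02, "y": 0, "z": 0.0022, "wx": 0, "wy": -0.002, "wz": 0, "jaw": 40},
    {"x": 0.045, "y": 0, "z": 0.0023, "wx": 0, "wy": -0.002, "wz": 0, "jaw": 40},
    {"x": 0.07, "y": 0, "z": 0.0024, "wx": 0, "wy": -0.002, "wz": 0, "jaw": 40},
    {"x": 0.09, "y": 0, "z": 0.0026, "wx": 0, "wy": -0.002, "wz": 0, "jaw": 40},
    {"x": 0.105, "y": 0, "z": 0.0026, "wx": 0, "wy": -0.002, "wz": 0, "jaw": 40},
    {"x": 0.112, "y": 0, "z": 0.0026, "wx": 0, "wy": -0.002, "wz": 0, "jaw": 40},
    {"x": 0.112, "y": 0, "z": 0.0026, "wx": 0, "wy": -0.002, "wz": 0, "jaw": 40},
    {"x": 0.112, "y": 0, "z": 0.0026, "wx": 0, "wy": -0.002, "wz": 0, "jaw": 40},
  ],
)

```text
time: 15.52
eef_pos: [0.5248, -0.2218, 0.0686]
eef_rot: [1.442, 1.569, 1.899]
force: [0.8, 0.1, -3.1]
width: 0.0549
```

```bash
python3 -c "
from h import *
cmd([.5245,-.2225,.058])
im,d=get_image('side');P=cloud('side',d)
cv2.imwrite('pics/f.png',cv2.resize(im[115:195,230:330,::-1],(750,600),interpolation=2))
p=read_state()['eef_pos'];L=P[(np.hypot(P[...,0]-p[0],P[...,1]-p[1])<.035)&(abs(P[...,2]-(p[2]+.0355))<.004)]
print('lens top',L.mean(0),(L.min(0)+L.max(0))/2,np.ptp(L,axis=0),len(L))
"
```

```text
t 15.5167 p [ 0.5248 -0.2218  0.0686] jaw deg 26.16105114511456 tilt 0.09700427771448894 F [ 0.7874  0.0903 -3.0681] M [ 0.0022 -0.0053 -0.0011] w 0.05488038720598644 q [-0.4947  0.1072  1.9593  0.0013  1.0764 -0.9519]
shift [ 0.0106 -0.0005 -0.0006] rot [ 0.      0.0001 -0.0005] axes
 [[-0.0005 -0.4409  0.8976]
 [ 0.0016  0.8976  0.4409]
 [-1.      0.0017  0.0002]]
lens top [ 0.5206 -0.2193  0.104 ] [ 0.5219 -0.2205  0.1049] [0.0592 0.0551 0.0073] 123
```

View pics/f.png

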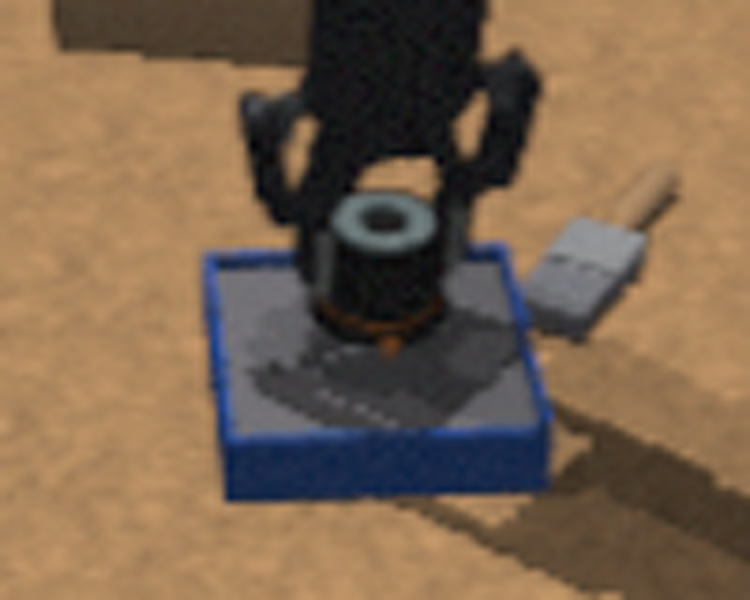

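The lens hangs upright over the nest, lens top at (383,222). I lower it slowly.

>>> carry_out(
  commands=[
    {"x": 0.003, "y": 0, "z": 0, "wx": 0, "wy": 0, "wz": -0.0005, "jaw": 40},
    {"x": 0.006, "y": 0, "z": 0, "wx": 0, "wy": 0, "wz": -0.0005, "jaw": 40},
    {"x": 0.009, "y": 0, "z": 0, "wx": 0, "wy": 0, "wz": -0.0005, "jaw": 40},
    {"x": 0.011, "y": 0, "z": 0, "wx": 0, "wy": 0, "wz": -0.0005, "jaw": 40},
    {"x": 0.013, "y": 0, "z": 0, "wx": 0, "wy": 0, "wz": -0.0005, "jaw": 40},
    {"x": 0.015, "y": 0, "z": 0, "wx": 0, "wy": 0, "wz": -0.0005, "jaw": 40},
    {"x": 0.016, "y": 0, "z": 0, "wx": 0, "wy": 0, "wz": -0.0005, "jaw": 40},
  ],
)

```text
time: 16.15
eef_pos: [0.5252, -0.2222, 0.0531]
eef_rot: [-0.798, 1.57, -0.342]
force: [0.4, -0.6, -3.2]
width: 0.0552
```

```bash
python3 -c "
from h import *
cmd([.5245,-.2225,.045])"
```

```text
t 16.15 p [ 0.5252 -0.2222  0.0531] jaw deg 26.14232914090219 tilt 0.07267347169592207 F [ 0.38   -0.5954 -3.1815] M [0.0448 0.0428 0.0026] w 0.05517757829022114 q [-0.4945  0.1279  1.9667  0.0002  1.0458 -0.9509]
shift [ 0.0081  0.0001 -0.0007] rot [-0.      0.0003  0.0003] axes
 [[ 0.0012 -0.4406  0.8977]
 [-0.0004  0.8977  0.4406]
 [-1.     -0.0009  0.0009]]
```

>>> carry_out(
  commands=[
    {"x": 0.0015, "y": 0, "z": -0.0003, "wx": 0, "wy": 0, "wz": 0, "jaw": 40},
    {"x": 0.003, "y": 0, "z": -0.0007, "wx": 0, "wy": 0, "wz": 0, "jaw": 40},
    {"x": 0.0045, "y": 0, "z": -0.0007, "wx": 0, "wy": 0, "wz": 0, "jaw": 40},
    {"x": 0.006, "y": 0, "z": -0.0007, "wx": 0, "wy": 0, "wz": 0, "jaw": 40},
    {"x": 0.0075, "y": 0, "z": -0.0007, "wx": 0, "wy": 0, "wz": 0, "jaw": 40},
  ],
)

```text
time: 16.57
eef_pos: [0.5246, -0.2226, 0.0455]
eef_rot: [-0.777, 1.569, -0.321]
force: [-0.3, 0.5, -2.9]
width: 0.0553
```

>>> carry_out(
  commands=[
    {"x": 0.001, "y": 0, "z": 0, "wx": 0, "wy": 0, "wz": 0, "jaw": 40},
    {"x": 0.002, "y": 0, "z": 0, "wx": 0, "wy": 0, "wz": 0, "jaw": 40},
    {"x": 0.003, "y": 0, "z": 0, "wx": 0, "wy": 0, "wz": 0, "jaw": 40},
  ],
)

```text
time: 16.82
eef_pos: [0.5246, -0.2226, 0.0423]
eef_rot: [-0.795, 1.569, -0.339]
force: [-0.2, -0.1, -3.7]
width: 0.0551
```

>>> carry_out(
  commands=[
    {"x": 0.0007, "y": 0, "z": 0, "wx": 0, "wy": 0, "wz": 0, "jaw": 40},
    {"x": 0.0014, "y": 0, "z": 0, "wx": 0, "wy": 0, "wz": 0, "jaw": 40},
    {"x": 0.0014, "y": 0, "z": 0, "wx": 0, "wy": 0, "wz": 0, "jaw": 40},
  ],
)

```text
time: 17.07
eef_pos: [0.5247, -0.2227, 0.0415]
eef_rot: [-0.885, 1.57, -0.429]
force: [-2.3, 1.1, 1.0]
width: 0.0549
```

>>> carry_out(
  commands=[
    {"x": 0.0007, "y": 0, "z": 0, "wx": 0, "wy": 0, "wz": 0, "jaw": 40},
    {"x": 0.0014, "y": 0, "z": 0, "wx": 0, "wy": 0, "wz": 0, "jaw": 40},
    {"x": 0.0014, "y": 0, "z": 0, "wx": 0, "wy": 0, "wz": 0, "jaw": 40},
  ],
)

```text
time: 17.32
eef_pos: [0.5248, -0.2227, 0.0414]
eef_rot: [-1.208, 1.57, -0.751]
force: [-4.6, 2.2, 8.1]
width: 0.0551
```

It is seated: z stopped at the predicted 0.0414 with 8 N upward. I release and withdraw.

>>> carry_out(
  commands=[
    {"x": 0, "y": 0, "z": 0, "wx": 0, "wy": 0, "wz": 0, "jaw": 56},
    {"x": 0, "y": 0, "z": 0, "wx": 0, "wy": 0, "wz": 0, "jaw": 60},
    {"x": 0, "y": 0, "z": 0, "wx": 0, "wy": 0, "wz": 0, "jaw": 70},
    {"x": 0, "y": 0, "z": 0, "wx": 0, "wy": 0, "wz": 0, "jaw": 85},
    {"x": 0, "y": 0, "z": 0, "wx": 0, "wy": 0, "wz": 0, "jaw": 85},
    {"x": 0, "y": 0, "z": 0, "wx": 0, "wy": 0, "wz": 0, "jaw": 85},
    {"x": 0, "y": 0, "z": 0, "wx": 0, "wy": 0, "wz": 0, "jaw": 85},
  ],
)

```text
time: 17.9
eef_pos: [0.5248, -0.2227, 0.0413]
eef_rot: [-1.184, 1.57, -0.728]
force: [0.7, -0.4, 0.2]
width: 0.0847
```

>>> carry_out(
  commands=[
    {"x": -0.01, "y": 0, "z": 0, "wx": 0, "wy": 0, "wz": 0, "jaw": 85},
    {"x": -0.03, "y": 0, "z": 0, "wx": 0, "wy": 0, "wz": 0, "jaw": 85},
    {"x": -0.06, "y": 0, "z": 0, "wx": 0, "wy": 0, "wz": 0, "jaw": 85},
    {"x": -0.09, "y": 0, "z": 0, "wx": 0, "wy": 0, "wz": 0, "jaw": 85},
    {"x": -0.12, "y": 0, "z": 0, "wx": 0, "wy": 0, "wz": 0, "jaw": 85},
    {"x": -0.15, "y": 0, "z": 0, "wx": 0, "wy": 0, "wz": 0, "jaw": 85},
    {"x": -0.18, "y": 0, "z": 0, "wx": 0, "wy": 0, "wz": 0, "jaw": 85},
    {"x": -0.18, "y": 0, "z": 0, "wx": 0, "wy": 0, "wz": 0, "jaw": 85},
    {"x": -0.18, "y": 0, "z": 0, "wx": 0, "wy": 0, "wz": 0, "jaw": 85},
  ],
)

```text
time: 18.65
eef_pos: [0.526, -0.2233, 0.2251]
eef_rot: [-0.965, 1.564, -0.509]
force: [0.3, -0.1, -0.8]
width: 0.0847
```

```bash
python3 -c "
from h import *
print(read_state()['force'],read_state()['eef_pos'])
im,d=get_image('side');P=cloud('side',d)
cv2.imwrite('pics/g.png',cv2.resize(im[115:195,230:330,::-1],(750,600),interpolation=2))
L=P[(np.hypot(P[...,0]-.524,P[...,1]+.2225)<.04)&(P[...,2]>.07)&(P[...,2]<.09)]
print('lens top z',np.median(L[:,2]),(L.min(0)+L.max(0))/2,np.ptp(L,axis=0))
"
```

```text
[ 0.3419 -0.1047 -0.7683] [ 0.526  -0.2233  0.2251]
lens top z 0.07641319631255195 [ 0.523  -0.225   0.0753] [0.0535 0.0629 0.0106]
```

View pics/g.png

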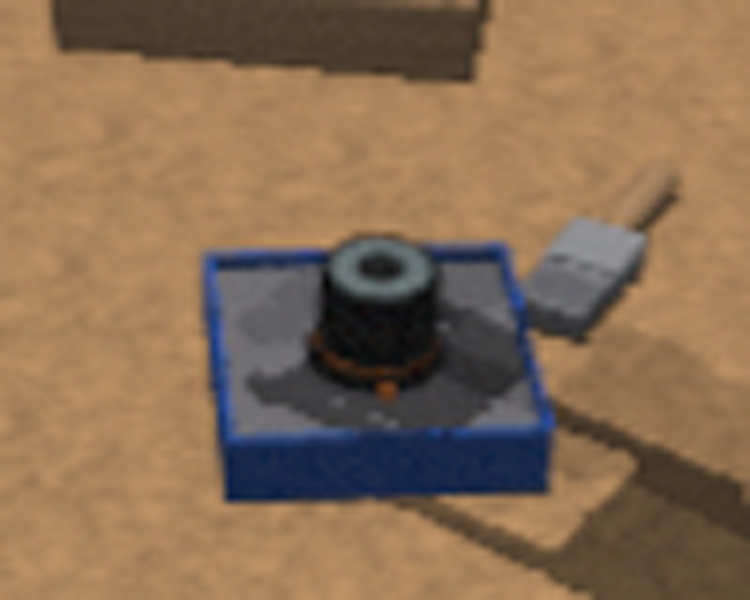

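The lens stands upright in the nest, its top at 0.0764 m (expected 0.077), centred within a couple of mm. The gripper is clear, so I hand in.

```bash
python3 -c "
from workcell import *
print(hand_in())"
```

```text
the job is handed in; nothing more can be done
None
```

The lens is off the camera and standing in the tray's nest. I handed the job in at about 19 s of the 72 s allowed, and no verdict was reported.

- **Button:** I pushed it to its hard stop; the tip stopped at 0.0817 m with about 8 N. It showed as down in the picture before I turned the lens.
- **Turn:** I turned the lens about 77°, until the moment rose to about 0.67 N m at the stop. I then eased back about 6.5°, because the stop is sprung, which left roughly 3° of clearance.
- **Lift:** It came straight up with only about 4 N of pull.
- **Placing:** It reached the seated height I expected and was pressed down with about 8 N. I then let go and backed away.

**Last checks:**
- In the last picture the lens stands upright, its top at 0.0764 m against an expected 0.077 m.
- Its centre measures (0.523, −0.225) against a nest at (0.524, −0.2225), so about 2.7 mm off, within the 5 mm limit.
- The gripper is clear of everything and the wrist force is under 1 N.

**Disagreements and gaps:**
- The network's marks for the nest scattered by 1–2 cm, with one far outlier. I used the tray's rim from depth instead, where both cameras agreed.
- Partway down onto the button, the arm settled 3–5 mm short of its command. I made that up in small steps.
- I did not measure the other things on the bench at the end. The arm passed well above them and no unexpected contact force showed.

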